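# Start up the weighing station

## Robot

A 6-joint arm with a two-finger parallel gripper is mounted at the origin on the work surface. World frame = base frame: x ahead of the robot, y to its left, z up, the work surface at z = 0. Lengths are in m, angles in rad, forces in N, time in s.
With the tool pointing down it reaches from about 0.325 to 0.775 m from the base axis. Payload 9.3 kg.
Tool frame: the origin (TCP) lies between the finger pads; the fingertips stand 17 mm ahead of it and the grasp point (between the pads) lies 2 mm behind it; x points along the fingers, y is the direction in which the jaws open and shut, and the axes are right-handed (so a half turn about x gives the same grasp; the last joint's range is limited). The gripper opens to 85 mm and grips with 20 to 120 N. Pads are 22 mm wide; open, the fingers measure 114 mm over their backs; the gripper's body (76 mm by 85 mm) begins 54 mm behind the grasp point. The pads swing forward as they close: fully open they stand 13 mm farther back than shut.
Start: joints at [-1.268, 0.259, 0.021, 1.334, 0, 1.418], TCP at [0.242, -0.494, 0.248] pointing down, gripper open.
Joint ranges: [-3.04, 3.04], [-0.91, 1.82], [-1.04, 1.36], [-1.92, 1.95], [-1.52, 1.45], [-3.14, 3.14]. Speed limits (rad/s): [2.22, 2.22, 2.79, 3.14, 3.14, 3.14].

## Interface

Orientations are given as a rotation vector (axis times angle).
In Python, from rig import sensors, eyes, r gives the robot as it stands. The module is installed in compiled form; this text tells all that it offers.
- The arm moves only by the tool move_arm, never from a script. Its argument "moves" is a list of rows, each a list of 7 numbers: the shift along the tool's x, y, z in m, then the turn, a rotation vector about the tool's x, y, z in rad, then the closure, from 0 (fully open) to 1 (shut). A call has 1 to 8 rows; each row shifts and turns the pose as measured when the row begins, along the tool's axes as they then stand; what a row does not reach is not made up. A row lasts 1/8 s, in which the tool goes at most 62.5 mm and 10.7 degrees, less where a joint would pass 70% of its speed; a pose out of reach is approached as far as the arm can. A call with a gripper value outside its range is refused whole. The fingers move at their own pace and stop on an object; the grip force is fixed at half the most. Time passes only in rows, so rows that do not move let the fingers close. It gives the time, the measured TCP pose, the force and the opening at its end, in the units of the state.
- sensors.state(): the state, without advancing time (a new reading comes with each control period).
- eyes.read_camera(name): name is "scene" or "top"; returns the picture (420x560x3 uint8, red, green, blue); there is no depth.
- eyes.get_calibration(name): a dict with "fov_y" (degrees; the focal length in pixels is half the picture's height over the tangent of half this angle, whatever the lens; pixels are square), "cx", "cy" (the principal point, pixels), "pose" (4x4, takes a point from camera to world coordinates). Camera axes: x right, y up, looking along -z (the intrinsics and any distortion apply to the point x, -y, -z); pixel columns grow to the right and rows downward; lengths in m; the calibration is good to about 2 mm. A picture is of the moment at which its call begins. get_calibration takes no time and is no camera call.
- r.finish_job(): hands the job in, once; it reports no verdict.
The state is a dict: "time": time; "joint_pos": joint angles; "qd": joint speeds; "effort": joint torques, N m; "ee_pos": TCP position; "orientation": TCP orientation; "force": force on the tool from outside, world axes, zero at the start; "moment": the same for the moment, N m; "finger_gap": finger opening in m.
Only numpy, scipy, OpenCV 4.12 (cv2) and the standard library are available. Lean on these libraries where they do the work, as an engineer would, in place of code of your own. Each camera call takes 0.05 s, during which the arm holds its last target.

## Task

Start up the weighing station by pressing with the closed fingertips, in this order: press the green-marked end of the orange rocker on the power box fully down, then the green-marked end of the black rocker on the label printer, and last press the blue zero key of the balance fully down and let it go. Press no other key, keep off the steel weighing pan, and leave the loose things lying about where they are; nothing is to be picked up.

Things in the scene. Friction and masses are not known exactly. Their poses are not given: they have to be found in the camera images.
- power_rocker (a joint): Rocker joint (rad) of the orange rocker switch on the power box. 0 = off: the green-marked half slopes up from the pivot by 0.44 rad, the other half is level. 0.44 = fully on: the green-marked half is level. Starts at 0 to 0.06. No spring: friction (about 3 N at the end), a firm stop, and it stays where it is left. The marked end is the one at the front of the power box (its -x side).
- power_rocker_press (a point): Pressing point on the green-marked half of the orange rocker on the power box, 19 mm from the pivot; moves with it. Each half is 25 mm long, 28 mm wide; green stripe at the end to press. Fully on, the point is 8 mm lower than off, 14 mm above the top of the power box (frame round the rocker: 8 mm). Its -x axis, level when off, points from pivot to marked end; its z axis is up when off.
- printer_rocker (a joint): Rocker joint (rad) of the black rocker switch on the label printer. 0 = off: the green-marked half slopes up from the pivot by 0.44 rad, the other half is level. 0.44 = fully on: the green-marked half is level. Starts at 0 to 0.06. No spring: friction (about 3 N at the end), a firm stop, and it stays where it is left. The marked end points to the printer's left as seen by the robot (its +y side).
- printer_rocker_press (a point): Pressing point on the green-marked half of the black rocker on the label printer, 19 mm from the pivot; moves with it. Each half is 25 mm long, 28 mm wide; green stripe at the end to press. Fully on, the point is 8 mm lower than off, 14 mm above the top of the printer (frame round the rocker: 8 mm). Its -x axis, level when off, points from pivot to marked end; its z axis is up when off.
- zero_key (a joint): Blue zero key of the balance, joint in m: 0 = up, 0.006 = fully down. Sprung: starts to move at 1.2 N, fully down at 4 N, and comes up again when let go. It stands in a row of three round keys at the front of the balance; which key stands where varies.
- zero_key_top (a point): Centre of the top face of the blue key; moves down with it. The key is 28 mm in diameter, travels 6 mm straight down and stands 10 mm proud of its grey collar (44 mm diameter). The keys stand 62 mm apart.
- menu_key (a joint): White key of the balance, joint in m: 0 = up, 0.006 = fully down. Sprung: starts to move at 1.2 N, fully down at 4 N, and comes up again when let go. To be left alone.
- menu_key_top (a point): Centre of the top face of the white key, same size as the blue one.
- off_key (a joint): Red key of the balance, joint in m: 0 = up, 0.006 = fully down. Sprung: starts to move at 1.2 N, fully down at 4 N, and comes up again when let go. To be left alone.
- off_key_top (a point): Centre of the top face of the red key, same size as the blue one.
- feed_key (a joint): Yellow key on top of the label printer, joint in m: 0 = up, 0.006 = fully down. Sprung: starts to move at 1.2 N, fully down at 4 N, and comes up again when let go. To be left alone.
- feed_key_top (a point): Centre of the top face of the yellow key, 22 mm in diameter.
- balance: White balance, fixed, 300 mm deep (x), 200 mm wide (y); origin at the centre of its underside, front (keys and display) at its -x side. The key shelf is 40 mm high, its housing behind it 62 mm; a clear glass ring 148 mm in diameter, up to 112 mm above the table, surrounds the pan.
- pan: Round steel weighing pan of the balance, 116 mm in diameter, its top 78 mm above the table, inside the glass ring; origin under its centre.
- power_box: Grey power box, fixed, 170 mm deep (x), 110 mm wide, 60 mm high; origin at the centre of its underside, front to -x. The orange rocker is on the front part of its top.
- printer: White label printer, fixed, 200 mm deep (x), 130 mm wide, 90 mm high; origin at the centre of its underside, front to -x. The black rocker is on the front part of its top. Power box and printer stand one on each side of the balance; which is on which side varies.
- weight_large: Loose bystander: steel calibration weight with a knob top, 36 mm diameter, 58 mm tall, standing on the rear part of the printer's top; origin at the centre of its underside.
- weight_small: Loose bystander: brass calibration weight with a knob top, 30 mm diameter, 45 mm tall, on the table; origin at the centre of its underside.
- weight_case: Loose bystander: yellow plastic weight case, 46 x 42 x 33 mm, standing on the rear part of the power box; origin at the centre of its underside.
- sample_jar: Loose bystander: amber jar with a white cap, 52 mm diameter, 70 mm tall, on the table; origin at the centre of its underside.
- beaker: Loose bystander: clear glass beaker, 72 mm diameter at the rim, 85 mm tall, on the table; origin at the centre of its underside.
- brush: Loose bystander: small brush, 140 mm long, lying on the table near the robot; origin at the centre of its underside.
- spatula: Loose bystander: spatula with a blue handle, 180 mm long, lying on the table; origin at the centre of its underside.

How it is judged:
By the outcome, as a careful person would: the job done as asked, in the order asked, and still so for the second after the job is handed in, with the robot touching nothing.
It also fails if it takes over 58 s, if anything falls off the work surface, if the arm or the gripper's body presses on something with over 40 N, if the wrist force passes 120 N, or if a joint passes its speed limit or range.

## Working session

There is one attempt and no reset: what is moved stays moved. The work goes in short steps, Python scripts to look and compute and a tool call to move; the robot and the scene stay as the last step left them, time stands still between calls to the robot, and variables do not carry over. Pictures are saved under pics/ and viewed, and the job is handed in when it is done.

Besides the shell and the picture viewer there is one more tool, called as name(argument=value, ...) on one line, values as JSON. move_arm: Moves the arm, as the interface text tells. Its arguments: {"type":"object","properties":{"moves":{"type":"array"}},"required":["moves"]}

```bash
mkdir -p pics
python3 - <<'E'
from rig import sensors, eyes, r
import cv2
print(sensors.state())
for n in ("scene","top"):
    im=eyes.read_camera(n); cv2.imwrite(f"pics/{n}0.png",im[:,:,::-1])
    print(n,eyes.get_calibration(n))
E
```

```text
{'time': 0.0, 'joint_pos': array([-1.26760808e+00,  2.59158114e-01,  2.07125337e-02,  1.33370874e+00,
       -3.22778796e-05,  1.41816721e+00]), 'qd': array([ 0.00048894, -0.00073681, -0.00024027,  0.00124293, -0.00035039,
        0.000799  ]), 'effort': array([-1.52373382e-04, -5.55637693e+01,  3.44528496e+01,  1.36917323e-02,
       -1.47390951e-04, -2.46622972e-05]), 'ee_pos': array([ 0.24199418, -0.49358055,  0.2476653 ]), 'orientation': array([ 1.96861887,  0.45799587, -1.96889033]), 'force': array([-0.08088241,  0.15634857,  0.60913989]), 'moment': array([ 0.01277194,  0.01018228, -0.02970451]), 'finger_gap': 0.08532255874598518}
scene {'fov_y': 49.98997049419235, 'cx': 286.90195089817996, 'cy': 208.06756115617276, 'pose': array([[-0.08015762, -0.55683301,  0.8267477 ,  1.57673574],
       [ 0.99655159, -0.02692792,  0.07848446,  0.08564997],
       [-0.02144014,  0.83018786,  0.5570713 ,  0.81038823],
       [ 0.        ,  0.        ,  0.        ,  1.        ]])}
top {'fov_y': 56.891943995067095, 'cx': 277.249670232545, 'cy': 206.66470715743432, 'pose': array([[-0.01664289,  0.99738401, -0.07034313,  0.45150077],
       [-0.9998584 , -0.01642641,  0.00365499, -0.00557665],
       [ 0.00248994,  0.070394  ,  0.99751616,  1.2522855 ],
       [ 0.        ,  0.        ,  0.        ,  1.        ]])}
```

View pics/scene0.png

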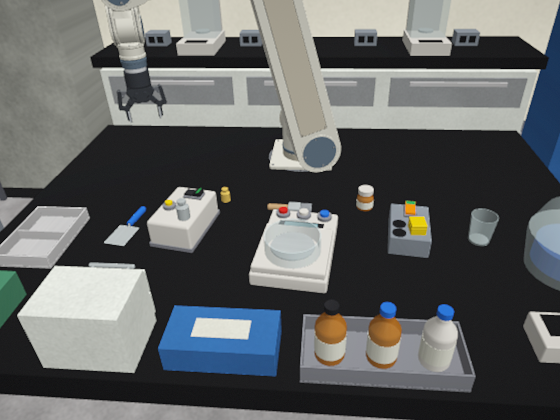

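View pics/top0.png

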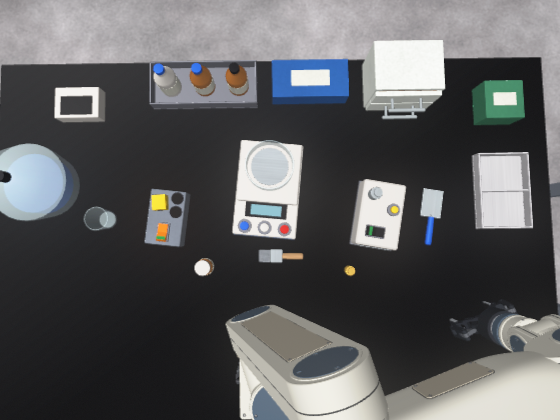

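The top view shows the power box on the left (orange rocker ~(162,231), green end towards the robot), the printer on the right (black rocker ~(375,231), green at left) and the blue key at ~(245,226). The scene view shows the same layout. I'll zoom in for precise pixels.

Run:
```python
import cv2,numpy as np
t=cv2.imread("pics/top0.png"); s=cv2.imread("pics/scene0.png")
def c(im,x,y,w=50,h=50,k=8): return cv2.resize(im[y-h//2:y+h//2,x-w//2:x+w//2],None,fx=k,fy=k,interpolation=cv2.INTER_NEAREST)
g=lambda L:np.hstack(L)
o=np.vstack([g([c(t,165,228,44,36,6),c(t,262,226,44,36,6),c(t,378,228,44,36,6)]),g([c(s,410,215,44,36,6),c(s,312,212,44,36,6),c(s,190,195,44,36,6)])])
print(o.shape);cv2.imwrite("pics/zoom.png",o)
def cent(im,m,x0,x1,y0,y1):
    h=cv2.cvtColor(im,cv2.COLOR_BGR2HSV).astype(int)[y0:y1,x0:x1]
    M=m(h[...,0],h[...,1],h[...,2]); yy,xx=np.nonzero(M); return len(xx),xx.mean()+x0,yy.mean()+y0
gr=lambda h,s,v:(h>45)&(h<80)&(s>110)&(v>50)
og=lambda h,s,v:(h>7)&(h<20)&(s>150)&(v>100)
bl=lambda h,s,v:(h>100)&(h<120)&(s>130)&(v>80)
for n,im,B in(("top",t,[(150,180,215,250),(360,390,220,245),(234,256,215,238)]),("scene",s,[(400,422,198,220),(180,210,183,202),(316,335,206,224)])):
    print(n,"pg",cent(im,gr,*B[0]),"po",cent(im,og,*B[0]),"prg",cent(im,gr,*B[1]),"blue",cent(im,bl,*B[2]))
```

```text
(432, 792, 3)
top pg (19, np.float64(160.10526315789474), np.float64(237.26315789473685)) po (128, np.float64(161.9765625), np.float64(230.8359375)) prg (26, np.float64(370.38461538461536), np.float64(230.42307692307693)) blue (58, np.float64(243.86206896551724), np.float64(225.5))
scene pg (27, np.float64(410.0740740740741), np.float64(201.7037037037037)) po (92, np.float64(409.7717391304348), np.float64(208.8586956521739)) prg (23, np.float64(198.08695652173913), np.float64(190.34782608695653)) blue (61, np.float64(324.1803278688525), np.float64(212.672131147541))
```

View pics/zoom.png

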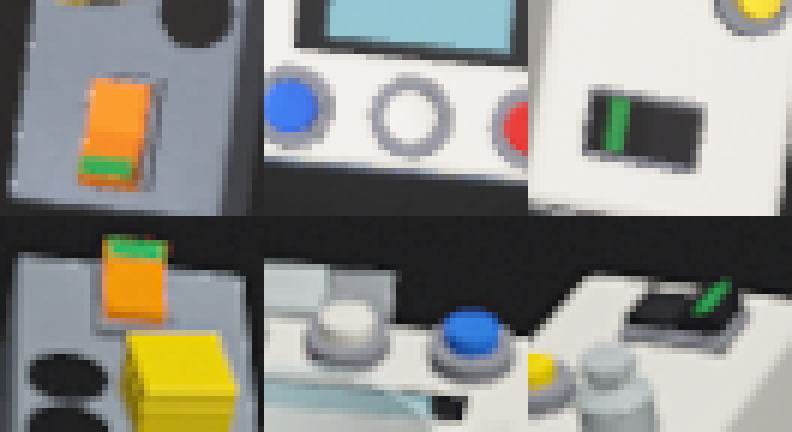

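```bash
cat > h.py <<'E'
import numpy as np
from rig import eyes
from scipy.optimize import least_squares
C={n:eyes.get_calibration(n) for n in("scene","top")}
def proj(n,p,k=0):
    c=C[n];f=210/np.tan(np.radians(c["fov_y"]/2));P=np.linalg.inv(c["pose"])@np.append(p,1)
    x,y=P[0]/-P[2],-P[1]/-P[2];d=1+k*(x*x+y*y);return np.array([c["cx"]+f*x*d,c["cy"]+f*y*d])
def tri(t,s):
    q=least_squares(lambda p:np.r_[proj("top",p)-t,proj("scene",p)-s],[.5,0,.05]);return q.x,q.fun
def atz(n,u,z):
    q=least_squares(lambda p:proj(n,[p[0],p[1],z])-u,[.5,0]);return q.x
E
python3 - <<'E'
from h import *
np.set_printoptions(precision=4,suppress=True)
for n,t,s in [("power stripe",(160.6,237.6),(410.2,201.8)),("printer stripe",(370.4,230.4),(198.3,190.2)),("blue",(243.9,225.5),(324.3,212.3))]:
    print(n,*tri(np.array(t)+.0,np.array(s)))
for n,t,z in [("power",(160.6,237.6),.092),("printer",(370.4,230.4),.12),("blue",(243.9,225.5),.05),("white",(262+(411-396)/6,226+(118-108)/6),.05),("red",(284.5,229.5),.05)]: print(n,"top@z",atz("top",np.array(t),z))
for n,t,z in [("power",(410.2,201.8),.092),("printer",(198.3,190.2),.12),("blue",(324.3,212.3),.05)]: print(n,"scene@z",atz("scene",np.array(t),z))
E
```

```text
power stripe [0.4465 0.3419 0.0828] [ 0.1124  0.0045  0.1082 -0.0219]
printer stripe [ 0.4577 -0.2834  0.1119] [ 0.3714 -0.0783  0.3839  0.0496]
blue [0.4793 0.0925 0.0596] [ 0.3191 -0.0191  0.3054 -0.0207]
power top@z [0.4466 0.3395]
printer top@z [ 0.4575 -0.2803]
blue top@z [0.4795 0.0943]
white top@z [0.4717 0.0306]
red top@z [ 0.465  -0.0313]
power scene@z [0.4609 0.3383]
printer scene@z [ 0.4705 -0.2803]
blue scene@z [0.4654 0.0917]
```

Run:
```python
from h import *
from rig import sensors
from scipy.spatial.transform import Rotation as R
np.set_printoptions(precision=4,suppress=True)
s=sensors.state();M=R.from_rotvec(s["orientation"]).as_matrix();print(M)
# distortion test: tip and known corners; box corner dimensions
for n in("top","scene"): print(n,proj(n,s["ee_pos"]),proj(n,s["ee_pos"]+.017*M[:,0]))
import cv2
t=cv2.imread("pics/top0.png")
o=np.hstack([cv2.resize(t[130:250,x:x+w],None,fx=4,fy=4,interpolation=cv2.INTER_CUBIC) for x,w in((138,58),(230,78),(345,64))])
cv2.imwrite("pics/z2.png",o);print(o.shape)
```

```text
[[-0.0003  0.4402 -0.8979]
 [ 0.0012 -0.8979 -0.4402]
 [-1.     -0.0012 -0.0002]]
top [468.8766 313.117 ] [465.6229 311.7863]
scene [145.7584 118.2188] [146.7846 123.1156]
(480, 800, 3)
```

View pics/z2.png

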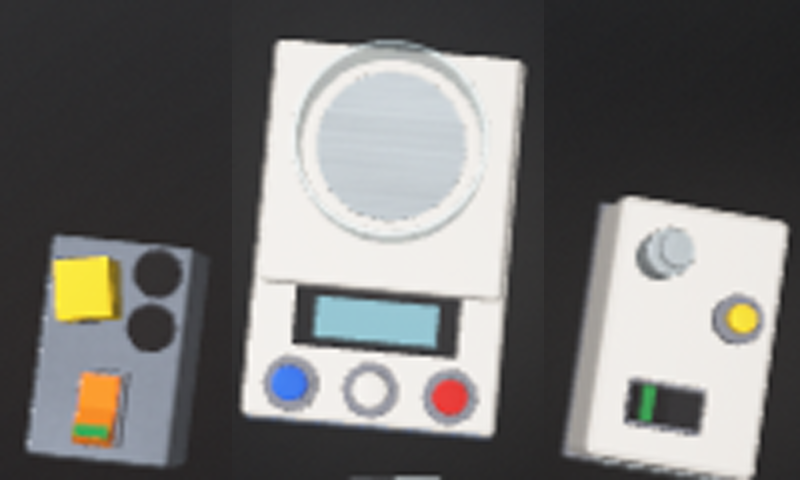

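Run:
```python
from h import *
np.set_printoptions(precision=4,suppress=True)
for n,z,c in [("power",.06,[(144.8,243),(151.5,189),(186.3,191.8),(180,246.5)]),("printer",.09,[(354.5,244.3),(365.3,179.3),(406,186),(397.3,249.5)])]:
    P=[atz("top",np.array(u),z) for u in c]
    print(n,*P)
    for a,b in((0,1),(3,2)): d=P[b]-P[a];print("len",np.hypot(*d),"yaw",np.arctan2(d[1],d[0]))
    for a,b in((0,3),(1,2)): d=P[a]-P[b];print("wid",np.hypot(*d),"yaw",np.arctan2(-d[0],d[1]))
# rocker ends: power outline top-view in crop z2 (frame centre), stripe
for u in [(138+91/4,130+431/4),(138+99/4,130+405/4),(345+(647-544)/4,130+403/4),(345+(665-544)/4,130+406/4)]:
    print(u,atz("top",np.array(u),.085),atz("top",np.array(u),.11))
```

```text
power [0.4308 0.3972] [0.5967 0.3778] [0.5862 0.2703] [0.4183 0.2896]
len 0.16705563447711186 yaw -0.11675639531744615
len 0.16902472042760974 yaw -0.1143329281807444
wid 0.10837882834345652 yaw -0.11525233741613526
wid 0.10799011996258791 yaw -0.09701629308212417
printer [ 0.417  -0.2387] [ 0.612  -0.2773] [ 0.5896 -0.3996] [ 0.3994 -0.366 ]
len 0.19879182009946478 yaw -0.19570283144981482
len 0.19315114524830476 yaw -0.174967249037569
wid 0.1285310790974642 yaw -0.13723537290035692
wid 0.12432008520994435 yaw -0.1809950452161024
(160.75, 237.75) [0.4461 0.3411] [0.4462 0.3337]
(162.75, 231.25) [0.4655 0.3352] [0.4652 0.3279]
(370.75, 230.75) [ 0.4566 -0.2898] [ 0.4565 -0.2837]
(375.25, 231.5) [ 0.4541 -0.3033] [ 0.4541 -0.2969]
```

```bash
cat >> h.py <<'E'
from scipy.spatial.transform import Rotation as R
def plan(s,tgt,Rt,step=.055):
    p=np.array(s["ee_pos"]);Q=R.from_rotvec(s["orientation"]);d=np.array(tgt)-p
    w=(Q.inv()*Rt).as_rotvec()
    n=int(np.ceil(max(np.linalg.norm(d)/step,np.linalg.norm(w)/.17)));rows=[]
    for i in range(n):
        rows.append(np.r_[Q.inv().apply(d/n),w/n,1]);Q=Q*R.from_rotvec(w/n)
    return np.round(rows,4)
def down(yaw): # tool y at yaw, x down
    x=np.array([0,0,-1.]);y=np.array([np.cos(yaw),np.sin(yaw),0]);return R.from_matrix(np.c_[x,y,np.cross(x,y)])
def tip_off(s): return R.from_rotvec(s["orientation"]).apply([.017,0,0])
E
python3 - <<'E'
from h import *
from rig import sensors
np.set_printoptions(precision=3,suppress=True)
s=sensors.state();print(plan(s,[.45,-.1,.23],down(-.1)).tolist())
E
```

```text
[[0.002, -0.0291, -0.04, -0.1128, -0.0001, 0.0001, 1.0], [0.002, -0.0244, -0.043, -0.1128, -0.0001, 0.0001, 1.0], [0.002, -0.0194, -0.0455, -0.1128, -0.0001, 0.0001, 1.0], [0.002, -0.0142, -0.0474, -0.1128, -0.0001, 0.0001, 1.0], [0.002, -0.0087, -0.0487, -0.1128, -0.0001, 0.0001, 1.0], [0.002, -0.0032, -0.0494, -0.1128, -0.0001, 0.0001, 1.0], [0.002, 0.0024, -0.0494, -0.1128, -0.0001, 0.0001, 1.0], [0.002, 0.0079, -0.0488, -0.1128, -0.0001, 0.0001, 1.0], [0.002, 0.0134, -0.0476, -0.1128, -0.0001, 0.0001, 1.0]]
```

move_arm(moves=[[0.002,-0.029,-0.04,-0.113,0,0,1],[0.002,-0.024,-0.043,-0.113,0,0,1],[0.002,-0.019,-0.0455,-0.113,0,0,1],[0.002,-0.014,-0.047,-0.113,0,0,1],[0.002,-0.009,-0.049,-0.113,0,0,1],[0.002,-0.003,-0.049,-0.113,0,0,1],[0.002,0.002,-0.049,-0.113,0,0,1],[0.002,0.008,-0.049,-0.113,0,0,1]])

```text
time: 1.1
ee_pos: [0.4259, -0.1347, 0.2292]
orientation: [1.349, 1.119, -1.347]
force: [0.2, -0.7, 0.6]
finger_gap: 0.0003
```

Run:
```python
from h import *
from rig import sensors
np.set_printoptions(precision=3,suppress=True)
s=sensors.state();print(s["ee_pos"],s["joint_pos"],s["finger_gap"]);print(plan(s,[.4495,.3405,.16],down(-.1)).tolist())
```

```text
[ 0.426 -0.135  0.229] [-0.497  0.092 -0.237  1.246  0.003  1.263] 0.00025939978978518864
[[0.0079, -0.0073, -0.0523, -0.0099, -0.0005, 0.0003, 1.0], [0.0079, -0.0068, -0.0524, -0.0099, -0.0005, 0.0003, 1.0], [0.0079, -0.0063, -0.0525, -0.0099, -0.0005, 0.0003, 1.0], [0.0079, -0.0058, -0.0525, -0.0099, -0.0005, 0.0003, 1.0], [0.0078, -0.0053, -0.0526, -0.0099, -0.0005, 0.0003, 1.0], [0.0078, -0.0047, -0.0526, -0.0099, -0.0005, 0.0003, 1.0], [0.0078, -0.0042, -0.0527, -0.0099, -0.0005, 0.0003, 1.0], [0.0077, -0.0037, -0.0527, -0.0099, -0.0005, 0.0003, 1.0], [0.0077, -0.0032, -0.0528, -0.0099, -0.0005, 0.0003, 1.0]]
```

move_arm(moves=[[0.006,-0.0075,-0.0585,-0.012,0,0,1],[0.006,-0.007,-0.0585,-0.012,0,0,1],[0.006,-0.006,-0.0585,-0.012,0,0,1],[0.006,-0.006,-0.0585,-0.012,0,0,1],[0.006,-0.0055,-0.0585,-0.012,0,0,1],[0.012,-0.005,-0.0585,-0.012,0,0,1],[0.012,-0.005,-0.0585,-0.012,0,0,1],[0.012,-0.005,-0.0585,0,0,0,1]])

```text
time: 2.1
ee_pos: [0.4462, 0.3506, 0.1627]
orientation: [1.286, 1.164, -1.282]
force: [1.3, -0.9, 0.9]
finger_gap: 0.0002
```

Run:
```python
from h import *
from rig import sensors
np.set_printoptions(precision=3,suppress=True)
s=sensors.state();print(s["ee_pos"],s["joint_pos"],s["finger_gap"],s["force"]);print(plan(s,[.4495,.3405,.125],down(-.1)).tolist())
```

```text
[0.446 0.351 0.163] [ 0.516  0.324 -0.106  1.139  0.005  2.188] 0.00021727354376714614 [ 1.307 -0.917  0.857]
[[0.0377, 0.0043, 0.0099, -0.0013, -0.0045, 0.0016, 1.0]]
```

move_arm(moves=[[0.02,0.004,0.01,0,-0.004,0,1],[0.018,0,0,0,0,0,1],[0,0,0,0,0,0,1]])

```text
time: 2.48
ee_pos: [0.4471, 0.3449, 0.1209]
orientation: [1.274, 1.166, -1.282]
force: [-0.8, -0.4, -0.3]
finger_gap: -0.0
```

Run:
```python
from h import *
from rig import sensors,eyes
import cv2
np.set_printoptions(precision=4,suppress=True)
s=sensors.state();print(s["ee_pos"],s["force"])
tip=s["ee_pos"]+tip_off(s);print("tip",tip)
I=[]
for n in("top","scene"):
    im=eyes.read_camera(n)[:,:,::-1].copy();u=proj(n,tip);print(n,u)
    x,y=(166,228) if n=="top" else (410,205)
    c=cv2.resize(im[y-25:y+25,x-25:x+25],None,fx=8,fy=8,interpolation=cv2.INTER_NEAREST)
    cv2.drawMarker(c,tuple(int(v) for v in (u-[x-25,y-25]+.5)*8),(255,0,255),0,20);I.append(c)
cv2.imwrite("pics/a1.png",np.hstack(I))
```

```text
[0.4471 0.3449 0.1209] [-0.7896 -0.4007 -0.3347]
tip [0.447  0.3449 0.1039]
top [157.5649 237.5336]
scene [412.3449 195.8135]
```

View pics/a1.png

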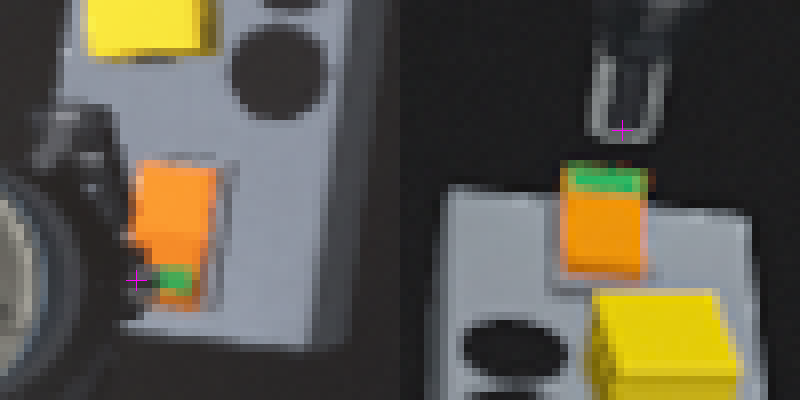

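move_arm(moves=[[0,0.003,0.0045,0,0,0,1],[0.008,0,0,0,0,0,1],[0.005,0,0,0,0,0,1]])

```text
time: 2.95
ee_pos: [0.4519, 0.3397, 0.111]
orientation: [1.281, 1.164, -1.278]
force: [-0.8, -0.1, -0.9]
finger_gap: -0.0002
```

move_arm(moves=[[0.004,-0.0025,0,0,0,0,1],[0.004,0,0,0,0,0,1],[0.003,0,0,0,0,0,1],[0.003,0,0,0,0,0,1]])

```text
time: 3.45
ee_pos: [0.449, 0.34, 0.0965]
orientation: [1.281, 1.164, -1.278]
force: [-0.8, -0.5, 4.2]
finger_gap: -0.0003
```

Contact (4 N) at tip z ≈ 0.080; keep pressing down.

move_arm(moves=[[0.003,0,0,0,0,0,1],[0.002,0,0,0,0,0,1]])

```text
time: 3.7
ee_pos: [0.4486, 0.3401, 0.0913]
orientation: [1.281, 1.165, -1.278]
force: [-3.5, -0.4, 4.6]
finger_gap: 0.0001
```

move_arm(moves=[[0.002,0,0,0,0,0,1]])

```text
time: 3.82
ee_pos: [0.4487, 0.3402, 0.0908]
orientation: [1.282, 1.164, -1.277]
force: [-9.8, -5.3, 34.3]
finger_gap: -0.0001
```

Firm stop at 34 N with the tip at 0.074, which matches fully on. Lift and check.

move_arm(moves=[[-0.03,0,0,0,0,0,1],[-0.05,-0.02,0.02,0,0,0,1],[-0.05,-0.02,0.05,0,0,0,1],[0,0,0.06,0,0,0,1],[0,0,0.06,0,0,0,1]])

```text
time: 4.45
ee_pos: [0.3947, 0.1596, 0.2157]
orientation: [1.278, 1.163, -1.271]
force: [0.7, -0.2, 1.0]
finger_gap: -0.0003
```

Run:
```python
from h import *
from rig import sensors,eyes
import cv2
np.set_printoptions(precision=4,suppress=True)
s=sensors.state();print(s["ee_pos"],s["force"])
I=[]
for n in("top","scene"):
    im=eyes.read_camera(n)[:,:,::-1].copy()
    x,y=(166,228) if n=="top" else (410,205)
    I.append(cv2.resize(im[y-25:y+25,x-25:x+25],None,fx=8,fy=8,interpolation=cv2.INTER_NEAREST))
cv2.imwrite("pics/a2.png",np.hstack(I))
print(plan(s,[.457,-.286,.20],down(-.1)).tolist())
```

```text
[0.3947 0.1596 0.2157] [ 0.6541 -0.2432  0.9591]
[[0.0017, 0.0113, 0.0487, 0.0012, -0.0002, -0.0005, 1.0], [0.0017, 0.0114, 0.0487, 0.0012, -0.0002, -0.0005, 1.0], [0.0017, 0.0114, 0.0487, 0.0012, -0.0002, -0.0005, 1.0], [0.0017, 0.0115, 0.0487, 0.0012, -0.0002, -0.0005, 1.0], [0.0017, 0.0115, 0.0486, 0.0012, -0.0002, -0.0005, 1.0], [0.0017, 0.0116, 0.0486, 0.0012, -0.0002, -0.0005, 1.0], [0.0017, 0.0117, 0.0486, 0.0012, -0.0002, -0.0005, 1.0], [0.0017, 0.0117, 0.0486, 0.0012, -0.0002, -0.0005, 1.0], [0.0017, 0.0118, 0.0486, 0.0012, -0.0002, -0.0005, 1.0]]
```

View pics/a2.png

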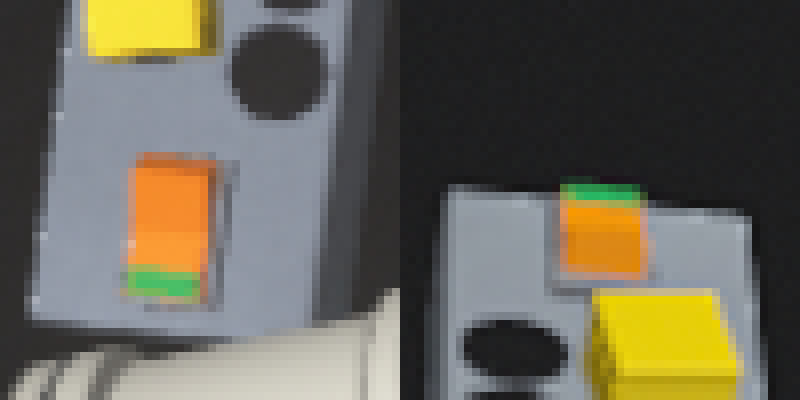

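Both views show the orange rocker flipped: the green stripe dropped by about 2 px in the scene view (now at y≈193 of the crop), and the rear half is raised. On to the printer.

move_arm(moves=[[0,0.0115,0.054,0,0,0,1],[0,0.0115,0.054,0,0,0,1],[0,0.0115,0.054,0,0,0,1],[0,0.0115,0.054,0,0,0,1],[0,0.0115,0.054,0,0,0,1],[0.005,0.0115,0.054,0,0,0,1],[0.005,0.0115,0.054,0,0,0,1],[0.005,0.0115,0.045,0,0,0,1]])

```text
time: 5.55
ee_pos: [0.4514, -0.2836, 0.2002]
orientation: [1.279, 1.157, -1.268]
force: [0.3, -0.3, 0.3]
finger_gap: -0.0003
```

Run:
```python
from h import *
from rig import sensors,eyes
np.set_printoptions(precision=4,suppress=True)
s=sensors.state();print(s["ee_pos"],s["force"])
print(plan(s,[.457,-.286,.155],down(-.1)).tolist())
```

```text
[ 0.4514 -0.2836  0.2002] [ 0.3294 -0.2945  0.2601]
[[0.0453, 0.0054, 0.0019, 0.0101, 0.0008, -0.0099, 1.0]]
```

move_arm(moves=[[0.02,0.003,0,0.01,0,-0.01,1],[0.02,0.001,0,0,0,0,1],[0,0,0,0,0,0,1]])

```text
time: 5.92
ee_pos: [0.4565, -0.2859, 0.156]
orientation: [1.285, 1.161, -1.288]
force: [0.1, 0.0, 0.9]
finger_gap: -0.0006
```

Run:
```python
from h import *
from rig import sensors,eyes
import cv2
np.set_printoptions(precision=4,suppress=True)
s=sensors.state();print(s["ee_pos"],s["force"])
print(plan(s,[.457,-.286,.15],down(-.1)).tolist())
tip=s["ee_pos"]+tip_off(s);print("tip",tip)
I=[]
for n in("top","scene"):
    im=eyes.read_camera(n)[:,:,::-1].copy();u=proj(n,tip);print(n,u)
    x,y=(378,228) if n=="top" else (190,190)
    c=cv2.resize(im[y-25:y+25,x-25:x+25],None,fx=8,fy=8,interpolation=cv2.INTER_NEAREST)
    cv2.drawMarker(c,tuple(int(v) for v in (u-[x-25,y-25]+.5)*8),(255,0,255),0,20);I.append(c)
cv2.imwrite("pics/b1.png",np.hstack(I))
```

```text
[ 0.4565 -0.2859  0.156 ] [0.0537 0.0115 0.8759]
[[0.006, 0.0005, 0.0001, -0.0041, -0.0005, 0.0031, 1.0]]
tip [ 0.4564 -0.2859  0.139 ]
top [373.9613 230.6621]
scene [196.7536 182.164 ]
```

View pics/b1.png

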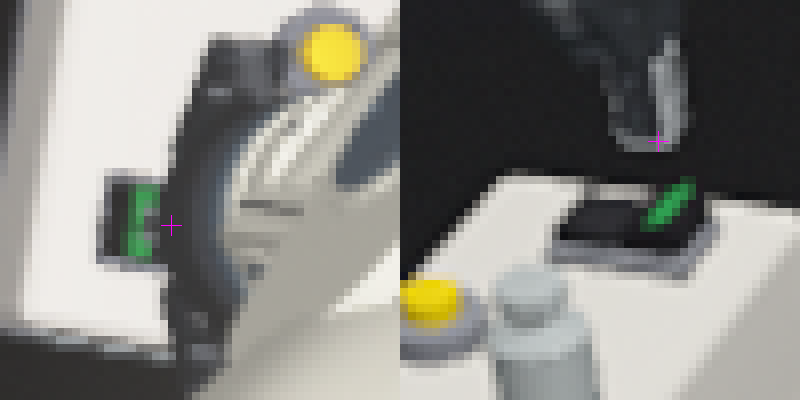

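The tip sits over the black rocker's marked half, about 2–3 mm inboard of the stripe as planned. Descend.

move_arm(moves=[[0.012,0,0,0,0,0,1],[0.008,0,0,0,0,0,1],[0.003,0,0,0,0,0,1]])

```text
time: 6.4
ee_pos: [0.4578, -0.2856, 0.1351]
orientation: [1.283, 1.156, -1.284]
force: [0.2, 0.1, 0.1]
finger_gap: 0.0
```

move_arm(moves=[[0.003,0,0,0,0,0,1],[0.003,0,0,0,0,0,1],[0.003,0,0,0,0,0,1]])

```text
time: 6.78
ee_pos: [0.4582, -0.2856, 0.1264]
orientation: [1.283, 1.155, -1.283]
force: [0.4, 1.4, 4.8]
finger_gap: -0.0004
```

move_arm(moves=[[0.002,0,0,0,0,0,1]])

```text
time: 6.9
ee_pos: [0.4582, -0.2854, 0.1245]
orientation: [1.283, 1.155, -1.283]
force: [-1.2, 3.1, 4.0]
finger_gap: 0.0002
```

move_arm(moves=[[0.002,0,0,0,0,0,1],[0.0015,0,0,0,0,0,1]])

```text
time: 7.15
ee_pos: [0.4583, -0.2852, 0.1209]
orientation: [1.284, 1.155, -1.282]
force: [-1.3, 2.7, 15.0]
finger_gap: -0.0003
```

move_arm(moves=[[0.0015,0,0,0,0,0,1]])

```text
time: 7.28
ee_pos: [0.4584, -0.2852, 0.1208]
orientation: [1.283, 1.153, -1.282]
force: [-7.1, 6.8, 29.2]
finger_gap: -0.0
```

Firm stop at the expected height. Lift, move off toward the base and check.

move_arm(moves=[[-0.03,0,0,0,0,0,1],[-0.05,-0.02,-0.02,0,0,0,1],[-0.02,-0.02,-0.055,0,0,0,1],[0,0,-0.06,0,0,0,1],[0,0,-0.06,0,0,0,1]])

```text
time: 7.9
ee_pos: [0.4377, -0.0872, 0.2216]
orientation: [1.288, 1.147, -1.289]
force: [0.9, 1.0, 0.9]
finger_gap: 0.0002
```

Run:
```python
from h import *
from rig import sensors,eyes
import cv2
np.set_printoptions(precision=4,suppress=True)
s=sensors.state();print(s["ee_pos"],s["force"])
I=[]
for n in("top","scene"):
    im=eyes.read_camera(n)[:,:,::-1].copy()
    x,y=(378,228) if n=="top" else (190,190)
    I.append(cv2.resize(im[y-25:y+25,x-25:x+25],None,fx=8,fy=8,interpolation=cv2.INTER_NEAREST))
cv2.imwrite("pics/b2.png",np.hstack(I))
print(plan(s,[.4795,.0935,.14],down(-.1)).tolist())
```

```text
[ 0.4377 -0.0872  0.2216] [0.9087 0.9653 0.9131]
[[0.0202, 0.0053, -0.0462, -0.0026, 0.0014, -0.0012, 1.0], [0.0202, 0.0055, -0.0461, -0.0026, 0.0014, -0.0012, 1.0], [0.0203, 0.0056, -0.0461, -0.0026, 0.0014, -0.0012, 1.0], [0.0203, 0.0057, -0.046, -0.0026, 0.0014, -0.0012, 1.0]]
```

View pics/b2.png

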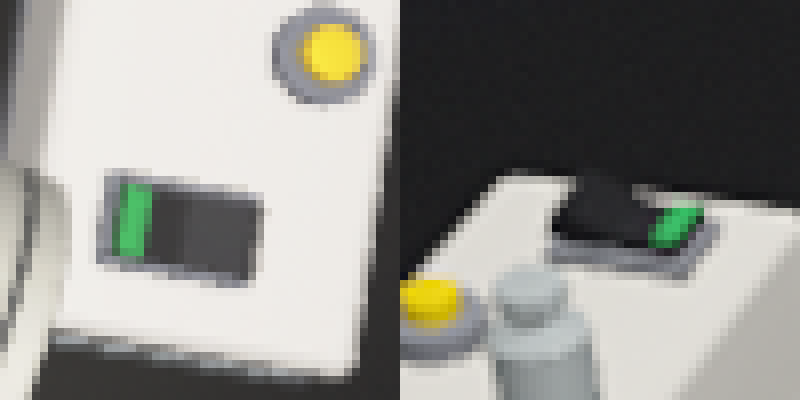

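The black rocker now has its green end down and level (crop top (133,220), scene (675,227)) and the other half raised. Now the zero key.

move_arm(moves=[[0.01,0.006,-0.046,0,0,0,1],[0.015,0.006,-0.046,0,0,0,1],[0.02,0.006,-0.046,0,0,0,1],[0.02,0.005,-0.04,0,0,0,1],[0,0,0,0,0,0,1]])

```text
time: 8.62
ee_pos: [0.4818, 0.0933, 0.1528]
orientation: [1.282, 1.147, -1.286]
force: [1.2, -0.2, 0.9]
finger_gap: 0.0001
```

Run:
```python
from h import *
from rig import sensors,eyes
np.set_printoptions(precision=4,suppress=True)
s=sensors.state();print(s["ee_pos"],s["force"])
print(plan(s,[.4795,.0935,.11],down(-.1),.02).tolist())
```

```text
[0.4818 0.0933 0.1528] [ 1.1669 -0.1563  0.9061]
[[0.0142, -0.0009, -0.0001, -0.0016, 0.003, -0.0022, 1.0], [0.0143, -0.0008, -0.0001, -0.0016, 0.003, -0.0022, 1.0], [0.0143, -0.0008, -0.0, -0.0016, 0.003, -0.0022, 1.0]]
```

move_arm(moves=[[0.02,-0.001,0,0,0.005,-0.004,1],[0.02,-0.001,0,0,0.003,0,1],[0,0,0,0,0,0,1]])

```text
time: 9.0
ee_pos: [0.4809, 0.0906, 0.1122]
orientation: [1.286, 1.153, -1.285]
force: [-0.7, -0.5, -0.7]
finger_gap: 0.0001
```

Run:
```python
from h import *
from rig import sensors,eyes
import cv2
np.set_printoptions(precision=4,suppress=True)
s=sensors.state();print(s["ee_pos"],s["force"])
tip=s["ee_pos"]+tip_off(s);print("tip",tip)
I=[]
for n in("top","scene"):
    im=eyes.read_camera(n)[:,:,::-1].copy();u=proj(n,tip);print(n,u)
    x,y=(250,226) if n=="top" else (320,208)
    c=cv2.resize(im[y-25:y+25,x-25:x+25],None,fx=8,fy=8,interpolation=cv2.INTER_NEAREST)
    cv2.drawMarker(c,tuple(int(v) for v in (u-[x-25,y-25]+.5)*8),(255,0,255),0,20);I.append(c)
cv2.imwrite("pics/c1.png",np.hstack(I))
```

```text
[0.4809 0.0906 0.1122] [-0.7254 -0.4928 -0.6721]
tip [0.4809 0.0906 0.0952]
top [243.8758 224.6649]
scene [324.2395 202.4208]
```

View pics/c1.png

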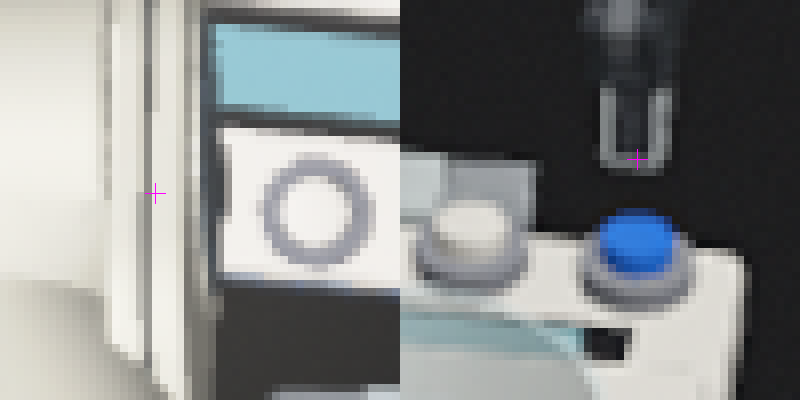

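The scene view shows the fingertip in line with the blue key (columns 637 and 638 of the crop). Descend.

move_arm(moves=[[0.012,-0.001,-0.0015,0,0,0,1],[0.01,0,0,0,0,0,1],[0.007,0,0,0,0,0,1],[0.002,0,0,0,0,0,1]])

```text
time: 9.6
ee_pos: [0.4821, 0.0918, 0.0821]
orientation: [1.289, 1.148, -1.282]
force: [-0.1, 0.6, 0.1]
finger_gap: 0.0002
```

move_arm(moves=[[0.002,-0.0025,0,0,0,0,1],[0.003,0,0,0,0,0,1],[0.002,0,0,0,0,0,1]])

```text
time: 9.98
ee_pos: [0.4795, 0.0922, 0.075]
orientation: [1.289, 1.149, -1.281]
force: [-1.5, -0.3, 3.4]
finger_gap: 0.0002
```

move_arm(moves=[[0.002,0,0,0,0,0,1]])

```text
time: 10.1
ee_pos: [0.4795, 0.0922, 0.0731]
orientation: [1.289, 1.148, -1.281]
force: [-1.5, -0.1, 3.6]
finger_gap: -0.0001
```

move_arm(moves=[[0.002,0,0,0,0,0,1]])

```text
time: 10.22
ee_pos: [0.4796, 0.0922, 0.0724]
orientation: [1.289, 1.148, -1.28]
force: [-12.7, -1.5, 36.4]
finger_gap: 0.0
```

move_arm(moves=[[0.002,0,0,0,0,0,1]])

```text
time: 10.35
ee_pos: [0.4796, 0.0922, 0.0724]
orientation: [1.29, 1.146, -1.279]
force: [-12.5, -0.0, 36.1]
finger_gap: -0.0
```

Firm stop at 36 N, key bottomed. Release and retreat.

move_arm(moves=[[-0.02,0,0,0,0,0,1],[-0.04,0,0,0,0,0,1],[-0.05,-0.03,0,0,0,0,1],[-0.03,-0.03,0.05,0,0,0,1],[0,-0.02,0.06,0,0,0,1],[0,0,0.06,0,0,0,1],[0,0,0.06,0,0,0,1],[0,0,0.06,0,0,0,1]])

```text
time: 11.35
ee_pos: [0.3693, -0.1894, 0.2171]
orientation: [1.285, 1.142, -1.267]
force: [0.1, 0.5, 0.1]
finger_gap: -0.0002
```

Run:
```python
from h import *
from rig import sensors,eyes
import cv2
s=sensors.state();print(s["ee_pos"],s["force"])
I=[]
for n in("top","scene"):
    im=eyes.read_camera(n)[:,:,::-1].copy();cv2.imwrite(f"pics/{n}9.png",im)
    I.append(cv2.resize(im[150:260,130:420] if n=="top" else im[150:260,160:450],None,fx=2.7,fy=2.7))
cv2.imwrite("pics/end.png",np.vstack(I))
```

```text
[ 0.36929607 -0.18938637  0.21708725] [0.13795322 0.46195501 0.09454554]
```

View pics/end.png

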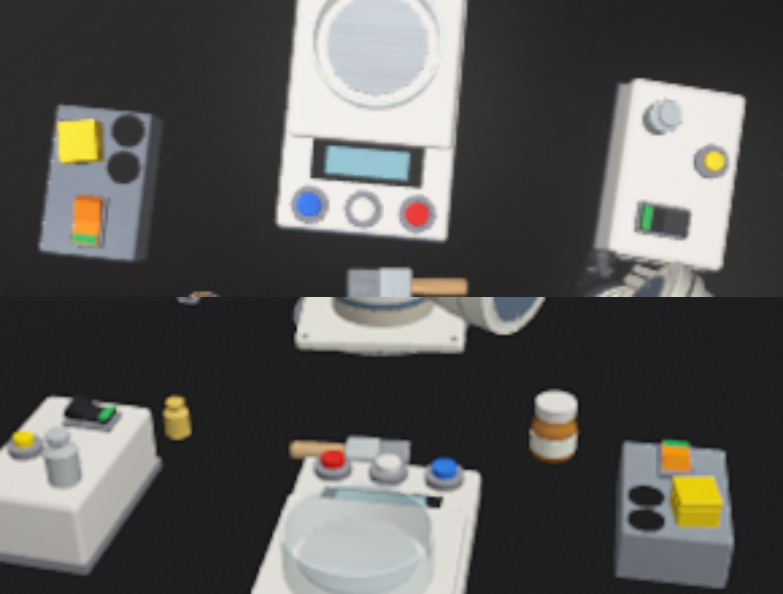

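View pics/top9.png

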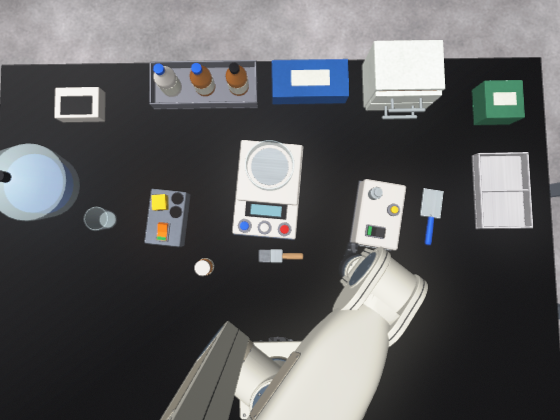

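The final views show both rockers on, the blue key up again, everything loose where it was, and the arm free. Handing in.

```bash
python3 -c "
from rig import r
print(r.finish_job())"
```

```text
the job is handed in; nothing more can be done
None
```

I pressed all three controls in the order asked with the closed fingertips and handed the job in; the arm's last move ended at 11.35 s.

| Control | Pressing point (x, y) | Force at the stop |
|---|---|---|
| Orange rocker, green end | (0.449, 0.340) | about 34 N |
| Black rocker, green end | (0.458, -0.285) | about 29 N |
| Blue zero key, then let go | (0.480, 0.092) | about 36 N |

- **Stops:** Both rockers stopped within about 0.3 mm of the height the text gives for fully on. The zero key stopped hard and I released it straight after.
- **Final pictures:** Both views show the rockers with their green ends level and their other halves raised, and the blue key up again. The loose things in view are where they were, and the force on the free tool is about 0.5 N.
- **Disagreement:** The key's top came out at about 60 mm above the table by triangulation, against my first guess of 56 mm; pressing contact agreed with about 60 mm. The two views disagreed by up to 0.4 pixels on the triangulated points.
- **Not seen directly:** The arm hid the blue key from above, so I placed the fingertips over it from the scene view and the first measurement.

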